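# Pin the pull link into the test clevis

## Task

Slide the yellow pull link along its bed into the blue clevis as far as it goes, so that its eye lines up with the clevis holes. Then take the red-handled pin from its rest, push it through clevis, link and clevis until its collar is fully home against the clevis, and let go. Do not knock over the dial gauge.

Things in the scene. Friction and masses are not known exactly. Their poses are not given: they have to be found in the camera images.
- bore (a point): Centre of the 20 mm cross hole of the fixed blue clevis, midway between its ears, 62 mm above the table. x = along the bed, from its open end (nearer the robot) to the closed back of the clevis; y = along the hole; z up. The hole passes both ears; their outer faces lie 27 mm either side of this point along y. A back wall stops the link when its eye is at this point. Place and yaw vary.
- clevis: The fixed fixture: ears 14 mm thick, 44 mm long (x), 34 to 90 mm above the table, 26 mm gap between. Bed 54 mm wide, top 34 mm high, from x = -130 to 60 mm, with rails 16 mm high, 27 mm apart, from x = -122 to -22 mm. Outside the ears only a foot plate 8 mm high. Origin on the table, 62 mm under bore; same axes.
- link: The yellow pull link, a loose bar 120 mm long, 22 mm thick, 56 mm high, about 0.35 kg, on edge on the bed between the rails (2 mm play a side). Origin: centre of its 20 mm eye, at mid height, 62 mm above the table. x = towards its front end, 20 mm ahead of the eye; y = along the eye. It starts 30 to 55 mm short of the bore (towards -x of the clevis) and slides under a push of 2 to 4 N.
- link_rear (a point): Centre of the link's rear end face, 100 mm behind the eye: the end to push on. Its upper 40 mm stand clear above the rails. Axes as link.
- pin_handle (a point): Centre of the pin's red handle, a block 54 mm long, 22 x 22 mm across: grasp here. x = along the pin towards its tip. The collar's front face is 33 mm ahead of this point along x, the tip 113 mm. The pin starts level on its rest, axis 52 mm above the table, tip to the robot's left (+y, give or take 0.4 rad), handle hanging free; lift it straight up.
- pin: The loose steel pin, about 0.14 kg. Origin on its axis at the front face of the collar (30 mm diameter, 6 mm thick); x towards the tip. Ahead of it a 16 mm shaft, straight for 62 mm, then an 18 mm long taper to a 6 mm tip. Behind it collar and handle. It balances about 17 mm ahead of the origin.
- pin_mid (a point): Point on the pin's axis 27 mm ahead of the collar's front face, 60 mm ahead of the handle's centre; axes as pin_handle. When the pin is home, from either side, this point is at the bore.
- pin_rest: Fixed rest for the pin: dark foot plate 110 x 60 x 8 mm with two grey forked uprights, 58 mm high, that carry the shaft; the handle hangs beyond its -x end. Origin under the plate's centre; x = along the pin towards its tip. Stands to the right or the left of the clevis.
- gauge: Loose dial gauge on a round stand (64 mm foot, 145 mm high, 0.6 kg). Origin under the foot's centre, z up.
Things that resemble listed ones, but are neither listed nor needed, are in the scene too. Of the things that look like the link, the middle-sized one is meant.

How it is judged:
On the way:
1. the link is slid home: its eye is within 7 mm of the bore (distance between link and bore below 0.007 m), for 0.2 s.
At the end, for the whole second after the job is handed in: The pin is through both clevis ears and the link's eye with its collar against the ear (pin middle and link eye each within 8 mm of the bore centre, pin within 0.15 rad of the bore axis), released and at rest (distance between each of link, pin_mid and bore below 0.008 m and angle between the x axis of pin_mid and the y axis of bore, either way round below 0.15 rad and linear speed of each of pin, link below 0.02 m/s); the robot touches nothing.
It fails at once if the dial gauge is knocked over (tilted more than 0.5 rad) (angle between gauge's own z axis and vertical above 0.5 rad).
It also fails if it takes over 56 s, if anything falls off the work surface, if the arm or the gripper's body presses on something with over 40 N, if the wrist force passes 120 N, or if a joint passes its speed limit or range.

## Robot

A 7-joint arm with a two-finger parallel gripper is mounted at the origin on the work surface. World frame = base frame: x ahead of the robot, y to its left, z up, the work surface at z = 0. Lengths are in m, angles in rad, forces in N, time in s.
With the tool pointing down it reaches from about 0.375 to 0.925 m from the base axis. Payload 3.1 kg.
Tool frame: the origin (TCP) lies midway between the tips of the shut fingers; the grasp point (between the pads) lies 19 mm behind it; z points along the fingers, y is the line along which they close (so a half turn about z gives the same grasp; the last joint's range is limited). The gripper opens to 85 mm and grips with 20 to 120 N. Pads are 22 mm wide; open, the fingers measure 114 mm over their backs; the gripper's body (76 mm by 85 mm) begins 54 mm behind the grasp point. The pads swing forward as they close: fully open they stand 13 mm farther back than shut.
Start: joints at [-1.403, 0.383, 0.044, 1.598, -0.018, 1.161, -0.05], TCP at [0.171, 0.627, 0.231] pointing down, gripper open.
Joint ranges: [-2.61, 2.61], [-0.41, 2.15], [-1.48, 1.57], [0, 2.5], [-1.57, 4.71], [0.05, 1.97], [-2.85, 2.85]. Speed limits (rad/s): [2.79, 2.79, 3.14, 3.14, 3.14, 3.14, 3.14].

## Interface

Orientations are given as [roll, pitch, yaw] about the fixed x, y, z axes, in that order (R = Rz(yaw) Ry(pitch) Rx(roll)).
In Python, from cell import robot gives the robot as it stands.
- The arm moves only by the shell command python3 -m crank 'ROWS' [OPENING] [FORCE]. ROWS is JSON, a list that holds one entry, the list of rows, each a list of 4 numbers: the shift along the world's x, y, z in m, then the turn about the world's z in degrees. A call has 1 to 10 rows; each row shifts and turns the commanded pose from where the row before left it; what a row does not reach is not made up. A row lasts 1/8 s, in which the tool goes at most 62.5 mm and 10.7 degrees, less where a joint would pass 70% of its speed; a pose out of reach is approached as far as the arm can. A call is refused whole if a number of a shift passes 0.0625 or a number of a turn 10.7, either way. A call with a gripper value outside its range is refused whole. OPENING is the opening, from 0 (shut) to 1 (fully open), set as the call begins (- or left out, the last holds). The fingers move at their own pace and stop on an object; FORCE is the grip in N (left out, the last holds). Time passes only in rows, so rows that do not move let the fingers close. It gives the time, the measured TCP pose, the force, the opening and the grip force at its end, in the units of the state.
- robot.observe(): the state, without advancing time (a new reading comes with each control period).
- robot.capture(name): name is "side" or "top"; returns (picture, depth): 480x640x3 uint8, red, green, blue; 480x640 float32, m along the optical axis (not along the pixel's ray), 0 where there is no reading.
- robot.camera_model(name): a dict with "camera_matrix" (3x3 intrinsics, pixels), "R" (3x3) and "t" (3): a world point X has camera coordinates R X + t. Camera axes: x right, y down, z forward; pixel columns grow to the right and rows downward; lengths in m; the calibration is good to about 2 mm. A picture is of the moment at which its call begins. camera_model takes no time and is no camera call.
- robot.sign_off(): hands the job in; it is judged then, once.
The state is a dict: "t": time; "qpos": joint angles; "joint_velocities": joint speeds; "effort": joint torques, N m; "position": TCP position; "tool_rot": TCP orientation; "contact_force": force on the tool from outside, world axes, zero at the start; "ft_torque": the same for the moment, N m; "finger_gap": finger opening in m; "finger_force": force on a finger pad.
Only numpy, scipy, OpenCV 4.12 (cv2) and the standard library are available. Lean on these libraries where they do the work, as an engineer would, in place of code of your own. Each camera call takes 0.05 s, during which the arm holds its last target. There are 200 camera calls.

## Working session

There is one attempt and no reset: what is moved stays moved. The work goes in short steps, Python scripts to look and compute and a shell command to move; the robot and the scene stay as the last step left them, time stands still between calls to the robot, and variables do not carry over. Pictures are saved under pics/ and viewed, at most 10 in all, crops included, and the job is handed in when it is done.

```bash
mkdir -p pics; ls
cat > h.py <<'E'
import numpy as np, cv2
from cell import robot
def snap(name,tag):
    im,d=robot.capture(name); cv2.imwrite(f'pics/{tag}.png',im[:,:,::-1]); np.savez(f'pics/{tag}.npz',im=im,d=d); return im,d
def cloud(name,d):
    m=robot.camera_model(name);K=np.array(m['camera_matrix']);R=np.array(m['R']);t=np.array(m['t'])
    v,u=np.mgrid[:480,:640]
    c=np.stack([(u-K[0,2])/K[0,0]*d,(v-K[1,2])/K[1,1]*d,d],-1)
    return (c-t)@R
E
python3 - <<'E'
from h import *
for n in('top','side'):
    im,d=snap(n,n+'0'); m=robot.camera_model(n); print(n,np.round(-np.array(m['R']).T@m['t'],3),np.round(m['R'],2).tolist(),m['camera_matrix'][0][0],(d==0).mean())
print(robot.observe())
E
```

```text
pics
top [ 0.319 -0.051  1.191] [[-0.01, -1.0, -0.03], [-0.98, 0.02, -0.19], [0.19, 0.03, -0.98]] 492.8043294049941 0.004072265625
side [ 0.449 -0.81   0.745] [[1.0, -0.08, 0.0], [-0.05, -0.66, -0.75], [0.06, 0.74, -0.66]] 546.7948468998086 0.004069010416666667
{'t': 0.1, 'qpos': array([-1.40275674,  0.38379662,  0.04382281,  1.59942397, -0.01784467,
        1.16121548, -0.04987334]), 'joint_velocities': array([ 0.00028302, -0.00198096,  0.00145014, -0.00428163, -0.00044055,
       -0.0006399 , -0.00201903]), 'effort': array([ 2.30731093e-03, -4.34731078e+01,  1.02903273e+00, -2.50456470e+01,
        1.08584666e-02,  5.55568040e-03, -1.12441154e-05]), 'position': array([0.17054963, 0.6263299 , 0.22998131]), 'tool_rot': array([-3.13914715e+00,  1.75697658e-04,  2.87589461e+00]), 'contact_force': array([ 0.69176877,  0.45616055, -0.13238201]), 'ft_torque': array([ 0.00062688, -0.00438468, -0.02549777]), 'finger_force': 0.0, 'finger_gap': 0.08500944853404754}
```

View pics/top0.png

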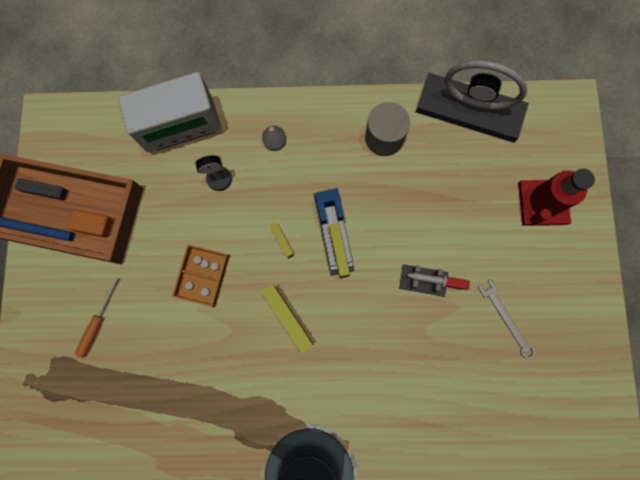

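View pics/side0.png

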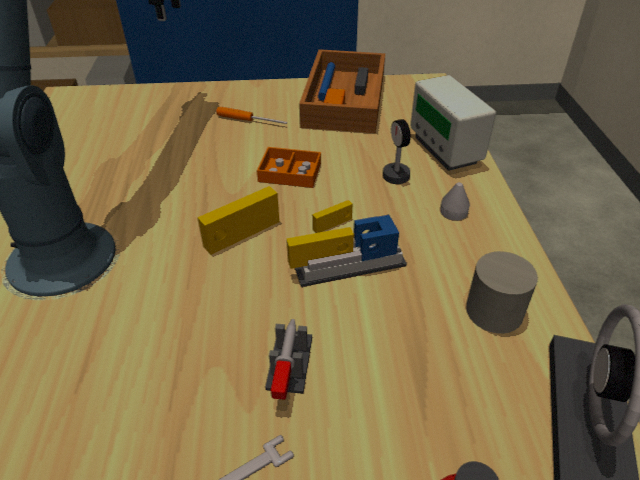

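The top view shows three yellow bars: a long one at (287,318), a short one at (282,240) and one on the bed at (338,245). The one on the bed is middle-sized and sits between the rails, so it is the link. The clevis is at (330,205) and the pin on its rest at (435,282), with the red handle at (458,283) and the tip pointing left (+y). The gauge is at (215,175), well clear. The crop will confirm this while I measure.

```bash
cat >> h.py <<'E'
def masks(im):
    h=cv2.cvtColor(im,cv2.COLOR_RGB2HSV);H,S,V=cv2.split(h)
    return dict(yellow=(H>22)&(H<33)&(S>200)&(V>60),blue=(H>100)&(H<125)&(S>150)&(V>40),red=((H<6)|(H>174))&(S>190)&(V>70))
def top(P,m,zlo,zhi,box):
    q=m&(P[...,2]>zlo)&(P[...,2]<zhi)&(P[...,0]>box[0])&(P[...,0]<box[1])&(P[...,1]>box[2])&(P[...,1]<box[3]); return P[q]
def rect(p):
    (c,s,a)=cv2.minAreaRect((p[:,:2]*1000).astype(np.float32)); return np.round(c,1),np.round(s,1),round(a,2),len(p),np.round(np.median(p[:,2])*1000,1)
E
python3 - <<'E'
from h import *
f=np.load('pics/top0.npz');im,d=f['im'],f['d'];P=cloud('top',d);M=masks(im)
for n in('yellow','blue','red'):
    k,l,s,c=cv2.connectedComponentsWithStats(cv2.morphologyEx(M[n].astype(np.uint8),cv2.MORPH_OPEN,np.ones((2,2))))
    for i in range(1,k):
        if s[i,4]>40:
            p=P[l==i];z=np.percentile(p[:,2],80);p2=p[abs(p[:,2]-z)<.008];print(n,s[i],np.round(c[i]),'all',rect(p),'top',rect(p2))
for (u,v) in [(458,283),(435,282),(418,275),(335,255),(330,195),(342,240)]: print(u,v,np.round(P[v,u],3))
a=cv2.resize(im[170:320,250:490],None,fx=3.3,fy=3.3,interpolation=cv2.INTER_CUBIC);cv2.imwrite('pics/crop.png',a[:,:,::-1])
E
```

```text
blue [317 191  27  32 420] [329. 204.] all (array([602.5, -58.1]), array([64.1, 50.8]), 10.17, 420, np.float64(90.0)) top (array([602.5, -57.9]), array([63.9, 50.7]), 10.44, 383, np.float64(90.4))
blue [  0 219  71  22 527] [ 35. 230.] all (array([466.4, 346. ]), array([847.1,  33.3]), 71.9, 527, np.float64(37.3)) top (array([570.4, 661.6]), array([182. ,  17.6]), 77.39, 486, np.float64(37.5))
red [552 173  35  33 536] [566. 191.] all (array([ 629.7, -607.1]), array([ 72.6, 132.6]), 25.18, 536, np.float64(140.1)) top (array([ 614.8, -575.8]), array([72.8, 63.7]), 28.82, 522, np.float64(140.1))
red [522 182  23  43 453] [529. 199.] all (array([ 468.8, -333.1]), array([ 92.2, 631.3]), 36.32, 453, np.float64(20.6)) top (array([ 622.8, -537.3]), array([ 48.6, 112.4]), 71.2, 422, np.float64(20.5))
red [541 210  30  15 341] [556. 218.] all (array([ 468.2, -338.8]), array([ 50.8, 645.5]), 22.94, 341, np.float64(20.9)) top (array([ 574.2, -551.5]), array([19.7, 22.4]), 39.28, 81, np.float64(80.4))
458 283 [ 0.422 -0.347  0.06 ]
435 282 [ 0.426 -0.296  0.053]
418 275 [ 0.442 -0.257  0.061]
335 255 [ 0.492 -0.069  0.054]
330 195 [ 0.627 -0.059  0.089]
342 240 [ 0.521 -0.085  0.089]
```

View pics/crop.png

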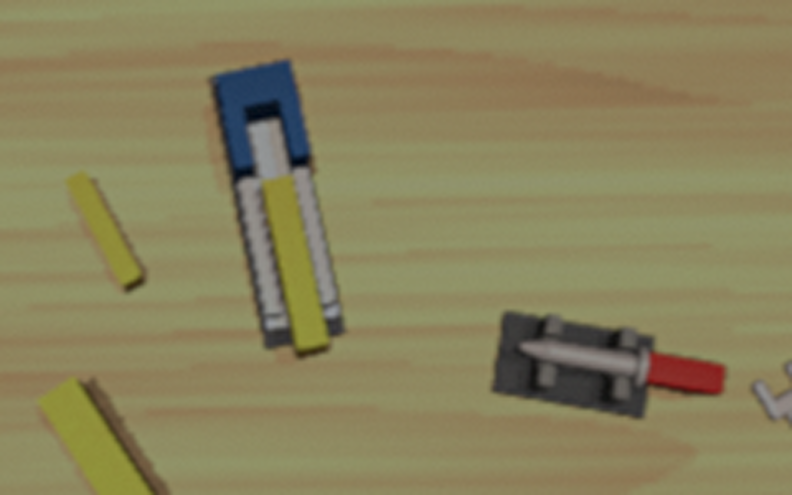

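The crop confirms it: the middle-sized yellow bar lies between the rails, in line with the blue clevis. The pin's tip points left. One refined measurement from both views, then I move.

```bash
sed -i 's/(H>22)&(H<33)&(S>200)&(V>60)/(H>22)\&(H<34)\&(S>165)\&(V>60)/; s/(S>190)&(V>70)/(S>150)\&(V>60)/' h.py
python3 - <<'E'
from h import *
for cam in('top','side'):
    f=np.load(f'pics/{cam}0.npz');im,d=f['im'],f['d'];P=cloud(cam,d);M=masks(im)
    box=(.42,.68,-.15,0)
    print(cam,'blue',rect(top(P,M['blue'],.083,.1,box)))
    print('yel top',rect(top(P,M['yellow'],.083,.1,(.42,.68,-.12,-.03))),'all z>.055',rect(top(P,M['yellow'],.055,.1,(.42,.68,-.12,-.03))))
    r=top(P,M['red'],.058,.075,(.36,.48,-.42,-.25));print('red top',rect(r))
    r=top(P,np.ones_like(M['red']),.053,.075,(.36,.50,-.42,-.22))
    c,s,a=rect(r)[:3];v=np.linalg.svd(r[:,:2]-r[:,:2].mean(0),full_matrices=False)[2][0];print('pin all',c,s,a,'axis deg',np.degrees(np.arctan2(*(v*np.sign(v[1]))[::-1])))
    print('table z',np.median(P[(P[...,0]>.3)&(P[...,0]<.4)&(P[...,1]>-.2)&(P[...,1]<0)][:,2]))
E
```

```text
top blue (array([604. , -56.5]), array([66.7, 50.4]), 10.28, 401, np.float64(90.2))
yel top (array([0., 0.]), array([0., 0.]), 0.0, 0, np.float64(nan)) all z>.055 (array([441.7, -87.9]), array([ 0.5, 14. ]), 10.28, 6, np.float64(73.2))
red top (array([ 422.2, -344.7]), array([50.6, 19.8]), 79.79, 188, np.float64(62.9))
pin all [ 431.2 -303.6] [139.4  49.9] 78.8 axis deg 79.06957240891624
table z 0.001588043594449023
side blue (array([605.4, -60.7]), array([69.7, 56.2]), 9.94, 635, np.float64(89.9))
yel top (array([500.3, -79.1]), array([119.8,  26.6]), 10.83, 598, np.float64(90.4)) all z>.055 (array([507.2, -76.6]), array([135.9,  36.7]), 16.9, 617, np.float64(90.4))
red top (array([ 423. , -346.9]), array([55.8, 22. ]), 79.09, 496, np.float64(63.0))
pin all [ 430.8 -305.4] [140.3  50.4] 79.23 axis deg 79.15667498348337
table z 0.00046447302226374203
  return _methods._mean(a, axis=axis, dtype=dtype,
  ret = ret.dtype.type(ret / rcount)
```

Clevis yaw is about 10.2° and the bore about (594,-60) mm. The link's rear end is about (441,-90) mm and the link is about 55 mm short. The handle is at (422.6,-346) mm with its axis at 79°. Next I move to a point behind the link.

```bash
python3 -m crank '[[[0.05,-0.03,0,-5.4],[0.05,-0.055,0,-5.4],[0.05,-0.06,0,-5.4],[0.04,-0.06,0,-5.4],[0.02,-0.06,0,-5.4],[0.016,-0.06,0,-5.4],[0,-0.06,0,-5.4],[0,-0.06,0,-5.4],[0,-0.06,0,-5.4],[0,-0.06,0,-5.4]]]' 0 40; python3 -m crank '[[[0,-0.06,0,-5.4],[0,-0.06,0,-5.2],[0,-0.04,0,0],[0,0,0,0]]]'
```

```text
t: 1.35
position: [0.3727, 0.0895, 0.231]
tool_rot: [-3.142, -0.0, 1.93]
contact_force: [2.0, -0.7, -0.1]
finger_gap: -0.0002
finger_force: 0.0
t: 1.85
position: [0.3726, -0.0713, 0.2311]
tool_rot: [3.142, -0.001, 1.741]
contact_force: [-0.3, -0.3, -0.8]
finger_gap: -0.0
finger_force: 0.0
```

```bash
python3 -m crank '[[[0.02,-0.028,0,0.4],[0,0,-0.06,0],[0,0,-0.06,0],[0,0,-0.052,0],[0,0,0,0]]]'
python3 - <<'E'
from h import *
im,d=snap('side','side1')
cv2.imwrite('pics/s1c.png',cv2.resize(im[130:330,180:460],None,fx=2.8,fy=2.8)[:,:,::-1])
E
```

```text
t: 2.48
position: [0.3874, -0.0961, 0.0549]
tool_rot: [-3.125, 0.002, 1.756]
contact_force: [-0.1, 0.3, -0.3]
finger_gap: -0.0001
finger_force: 0.0
```

View pics/s1c.png

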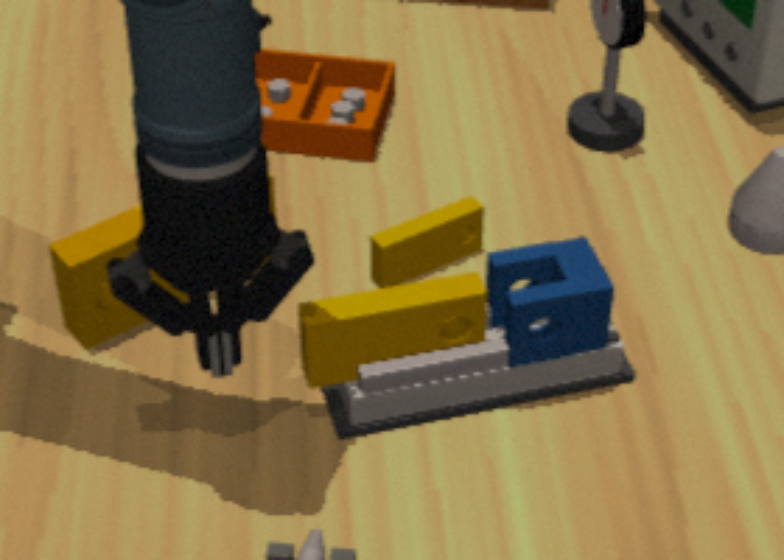

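The side crop shows the shut fingers at crop (222,370), squarely behind the link's rear end. The finger linkages flare out along the push direction. I'll turn 90° so the flat finger sides push instead.

```bash
python3 -c "
from cell import robot
print(robot.observe()['qpos'].round(2))"
```

```text
[-0.65  0.26  0.86  2.33 -0.31  0.67  0.63]
```

```bash
python3 -m crank '[[[0,-0.002,0.003,-10],[0,0,0,-10],[0,0,0,-10],[0,0,0,-10],[0,0,0,-10],[0,0,0,-10],[0,0,0,-10],[0,0,0,-10],[0,0,0,-10],[0,0,0,0]]]';python3 -m crank '[[[0,0,0,0],[0.02,0.0036,0,0],[0,0,0,0]]]'
```

```text
t: 3.78
position: [0.3957, -0.0968, 0.0644]
tool_rot: [-3.138, -0.006, 0.188]
contact_force: [-0.0, 0.7, -0.2]
finger_gap: 0.0
finger_force: 0.0
t: 4.15
position: [0.4154, -0.0942, 0.0632]
tool_rot: [-3.141, -0.003, 0.188]
contact_force: [1.1, 0.4, -0.6]
finger_gap: 0.0004
finger_force: 0.0
```

```bash
python3 -m crank '[[[0.008,0.0014,-0.005,0],[0.008,0.0014,0,0],[0.007,0.0013,0,0],[0.006,0.001,0,0],[0.006,0.001,0,0],[0.006,0.001,0,0]]]';python3 -m crank '[[[0.006,0.001,0,0],[0.006,0.001,0,0],[0.006,0.001,0,0]]]'
```

```text
t: 4.9
position: [0.4546, -0.0874, 0.0571]
tool_rot: [3.141, -0.0, 0.185]
contact_force: [-1.0, 0.4, -1.9]
finger_gap: -0.0003
finger_force: 0.8
t: 5.28
position: [0.4727, -0.0845, 0.0572]
tool_rot: [-3.142, -0.0, 0.185]
contact_force: [-2.2, 0.2, -0.8]
finger_gap: 0.0
finger_force: 0.8
```

```bash
python3 -m crank '[[[0.004,0.0007,0,0],[0.004,0.0007,0,0],[0.002,0.0003,0,0]]]';python3 -m crank '[[[0.002,0.0003,0,0],[0.002,0.0003,0,0]]]';python3 -m crank '[[[0.002,0.0003,0,0],[0,0,0,0]]]'
```

```text
t: 5.65
position: [0.4824, -0.083, 0.0573]
tool_rot: [3.142, -0.0, 0.184]
contact_force: [-2.9, -0.8, 2.3]
finger_gap: 0.0001
finger_force: 1.5
t: 5.9
position: [0.4843, -0.0828, 0.0571]
tool_rot: [-3.14, 0.004, 0.184]
contact_force: [-9.0, -0.9, 5.4]
finger_gap: -0.0
finger_force: 4.2
t: 6.15
position: [0.4842, -0.0828, 0.0568]
tool_rot: [-3.139, 0.007, 0.183]
contact_force: [-9.5, -1.5, 8.0]
finger_gap: 0.0
finger_force: 4.8
```

The force jumped at x=0.484, so the link is against the wall. I'll back off, rise, check, and head for the pin.

```bash
python3 -m crank '[[[-0.006,-0.001,0,0],[-0.03,-0.005,0,0],[-0.03,-0.02,0.04,10],[0,-0.04,0.05,10],[0,-0.06,0.03,10],[0,-0.06,0,10],[0,-0.06,0,10],[0,-0.03,0,10],[0,0,0,8.5]]]' 1 100
python3 - <<'E'
from h import *
for cam in('top','side'):
    im,d=snap(cam,cam+'2');P=cloud(cam,d);M=masks(im);box=(.42,.68,-.15,0)
    print(cam,'blue',rect(top(P,M['blue'],.083,.1,box)))
    y=top(P,M['yellow'],.080,.1,(.42,.68,-.12,-.03));print('yel',len(y) and rect(y))
    r=top(P,M['red'],.056,.075,(.36,.48,-.42,-.25));print('red',len(r) and rect(r))
E
```

```text
t: 7.28
position: [0.4232, -0.3464, 0.1759]
tool_rot: [3.136, 0.004, 1.347]
contact_force: [0.9, 0.5, -1.1]
finger_gap: 0.0852
finger_force: 0.0
top blue (array([603.8, -56.5]), array([66.6, 50.1]), 10.8, 350, np.float64(90.5))
yel (array([547.2, -63.6]), array([109.8,   6.9]), 18.32, 4, np.float64(85.5))
red (array([ 422.8, -340.7]), array([41.6, 19.7]), 80.67, 139, np.float64(63.3))
side blue (array([605.3, -59.6]), array([69.1, 55.8]), 10.35, 546, np.float64(90.1))
yel (array([554.3, -70.2]), array([121.5,  27.1]), 9.36, 558, np.float64(90.5))
red (array([ 422.8, -348.2]), array([55.2, 22. ]), 78.95, 493, np.float64(63.1))
```

The link is home: it moved 54.7 mm and its eye is about (593.5,-63) mm. Next is descending on the pin handle.

```bash
python3 -m crank '[[[0,-0.0005,-0.05,1.9],[0,0,-0.05,0],[0,0,-0.03,0],[0,0,-0.012,0],[0,0,0,0]]]'; python3 -m crank '[[[0,0,0,0],[0,0,0,0],[0,0,0,0],[0,0,0,0],[0,0,0,0],[0,0,0,0]]]' 0 100
```

```text
t: 8.0
position: [0.4235, -0.3421, 0.0326]
tool_rot: [3.141, 0.001, 1.381]
contact_force: [-0.5, -0.6, 0.7]
finger_gap: 0.0852
finger_force: 0.0
t: 8.75
position: [0.4234, -0.3426, 0.0332]
tool_rot: [3.14, 0.001, 1.381]
contact_force: [-0.1, 0.9, 5.1]
finger_gap: 0.0202
finger_force: 97.6
```

```bash
python3 -m crank '[[[0,0,0.02,0],[0,0,0.04,0],[0,0,0.06,0],[0,0,0,0],[0,0,0,0]]]'
python3 - <<'E'
from h import *
im,d=snap('side','side3'); cv2.imwrite('pics/s3c.png',cv2.resize(im[180:430,180:460],None,fx=2.4,fy=2.4)[:,:,::-1])
im,d=snap('top','top3')
E
```

```text
t: 9.38
position: [0.4225, -0.3417, 0.1525]
tool_rot: [3.141, 0.0, 1.381]
contact_force: [-1.2, 0.2, -1.9]
finger_gap: 0.0205
finger_force: 98.4
```

View pics/s3c.png

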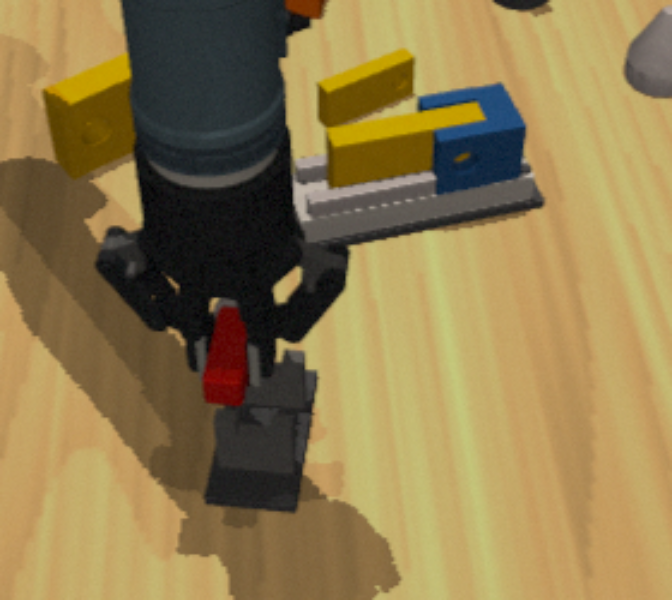

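The side crop shows the pin held and clear of the rest, and the link's eye behind the ear hole at crop (463,157). Now I'll measure the pin in the hand and the hole.

Run:
```python
from h import *
o=robot.observe();T=o['position'];yaw=o['tool_rot'][2];print(T,np.degrees(yaw))
ax=np.array([np.cos(yaw),np.sin(yaw)]);
f=np.load('pics/side3.npz');im,d=f['im'],f['d'];P=cloud('side',d);M=masks(im)
r=top(P,M['red'],.13,.22,(.3,.55,-.45,-.25))
a=(r[:,:2]-T[:2])@ax; b=(r[:,:2]-T[:2])@[-ax[1],ax[0]]
print('red along',np.percentile(a,[1,3,50,97]).round(4),'lat',np.percentile(b,[2,50,98]).round(4),'z',np.percentile(r[:,2],[2,50,98]).round(4))
tp=r[r[:,2]>np.percentile(r[:,2],98)-.006]; print('top z',np.median(tp[:,2]))
f3=np.load('pics/top3.npz');P3=cloud('top',f3['d']);q=(P3[...,2]>.12)&(P3[...,2]<.19)&(abs((P3[...,:2]-T[:2])@[-ax[1],ax[0]])<.02);
s=P3[q];al=(s[:,:2]-T[:2])@ax;s=s[al>.06];al=al[al>.06];
print('top-cam shaft n',len(s)); 
if len(s):
    la=(s[:,:2]-T[:2])@[-ax[1],ax[0]]
    for lo in np.arange(.06,.13,.01):
        k=(al>=lo)&(al<lo+.01)
        if k.sum(): print(round(lo,2),k.sum(),'lat',la[k].min().round(4),la[k].max().round(4),'zmed',np.median(s[k,2]).round(4))
    print('max al',al.max())
# hole in ear's near face: plane y_c=-27
m=robot.camera_model('side');K=np.array(m['camera_matrix']);R=np.array(m['R']);t=np.array(m['t']);C=-R.T@t
h=cv2.cvtColor(im,cv2.COLOR_RGB2HSV)
x0,y0=int(180+425/2.4),int(180+120/2.4)
cx=np.array([np.cos(np.radians(10.2)),np.sin(np.radians(10.2)),0]);cy=np.array([-cx[1],cx[0],0]);B=np.array([.5935,-.062,.062])
v,u=np.mgrid[232:258,355:390]
blue=M['blue'][232:258,355:390]
k,l,st,ce=cv2.connectedComponentsWithStats((~blue).astype(np.uint8),connectivity=4)
for i in range(1,k):
    if 6<st[i,4]<150:
        for uv in [(st[i,0],ce[i,1]),(st[i,0]+st[i,2]-1,ce[i,1]),ce[i]]:
            ray=R.T@np.linalg.inv(K)@[uv[0]+355,uv[1]+232,1]; lam=((B-27e-3*cy-C)@cy)/(ray@cy); X=C+lam*ray-B; print('hole',st[i],np.round(uv,1),'xc,yc,z rel',(X@cx).round(4),(X@cy).round(4),X[2].round(4))
# ear near face plane check
b=P[M['blue']&(P[...,2]>.045)&(P[...,2]<.08)&(P[...,1]<-.06)&(P[...,0]>.5)&(P[...,0]<.7)]-B
print('near face yc',np.median(b@cy),'xc range',np.percentile(b@cx,[1,99]))
```

```text
[ 0.42172258 -0.34109739  0.15106115] 79.13532658085163
red along [-0.0324 -0.0319 -0.0178  0.0151] lat [-0.0124 -0.0017  0.0079] z [0.1641 0.1817 0.1842]
top z 0.18218205648783586
top-cam shaft n 171
0.06 37 lat -0.0086 0.007 zmed 0.1768
0.07 39 lat -0.0083 0.0074 zmed 0.177
0.08 38 lat -0.0091 0.0072 zmed 0.1765
0.09 36 lat -0.0068 0.0063 zmed 0.1758
0.1 21 lat -0.0052 0.0034 zmed 0.1721
max al 0.10936918669410235
hole [14 11  8  5 27] [14. 13.] xc,yc,z rel -0.009 -0.027 0.0106
hole [14 11  8  5 27] [21. 13.] xc,yc,z rel 0.0046 -0.027 0.0074
hole [14 11  8  5 27] [17.4 13. ] xc,yc,z rel -0.0025 -0.027 0.009
hole [25 23 10  3 19] [25.  24.4] xc,yc,z rel 0.0146 -0.027 -0.0239
hole [25 23 10  3 19] [34.  24.4] xc,yc,z rel 0.0327 -0.027 -0.0284
hole [25 23 10  3 19] [30.5 24.4] xc,yc,z rel 0.0256 -0.027 -0.0266
near face yc -0.025417997187191885 xc range [-0.02212135  0.04559059]
```

Handle centre is 4.5 mm behind the TCP along the pin; the pin is level with its axis 19 mm above the TCP. The hole centre agrees with (593,-62). I'll go to pre-insert at TCP (0.621,-0.220), yaw 100.2°.

```bash
python3 -m crank '[[[0.02,0.01,0,3],[0.04,0.02,0,4],[0.04,0.025,0,4],[0.04,0.025,0,4],[0.04,0.025,0,4],[0.02,0.016,0,2.1],[0,0,0,0],[0,0,0,0]]]'; python3 -m crank '[[[0,0,-0.04,0],[0,0,-0.04,0],[0,0,-0.02,0],[0,0,0,0],[0,0,0,0]]]'
```

```text
t: 10.48
position: [0.621, -0.2231, 0.1521]
tool_rot: [-3.14, 0.002, 1.747]
contact_force: [0.2, -0.8, -1.0]
finger_gap: 0.0204
finger_force: 98.1
t: 11.1
position: [0.6239, -0.2228, 0.0544]
tool_rot: [3.138, 0.003, 1.748]
contact_force: [-0.3, -1.1, -0.7]
finger_gap: 0.0203
finger_force: 98.2
```

```bash
python3 -m crank '[[[-0.002,0,-0.0115,0],[0,0,0,0],[0,0,0,0]]]'
python3 - <<'E'
from h import *
o=robot.observe();print(o['position'],o['tool_rot'])
cx=np.array([np.cos(np.radians(10.2)),np.sin(np.radians(10.2)),0]);cy=np.array([-cx[1],cx[0],0]);B=np.array([.593,-.062,.062])
print('TCP rel',(o['position']-B)@cx,(o['position']-B)@cy)
for cam in('top','side'):
    im,d=snap(cam,cam+'4');P=cloud(cam,d)-B
    X=P@cx;Y=P@cy;Z=P[...,2]
    for lo in (-.095,-.085,-.075,-.065):
        k=(Y>lo)&(Y<lo+.01)&(abs(X)<.02)&(Z>-.025)&(Z<.03)
        if k.sum(): print(cam,lo,k.sum(),'x',np.percentile(X[k],[3,50,97]).round(4),'ztop',np.percentile(Z[k],90).round(4))
    b=masks(im)['blue']&(abs(X)<.06)&(abs(Y)<.05)&(Z>.02); print('blue x',np.percentile(X[b],[1,99]).round(4),'y',np.percentile(Y[b],[1,99]).round(4),'z',np.median(Z[b]).round(4))
    if cam=='side': cv2.imwrite('pics/s4c.png',cv2.resize(im[200:330,280:440],None,fx=4.5,fy=4.5,interpolation=cv2.INTER_CUBIC)[:,:,::-1])
E
```

```text
t: 11.48
position: [0.621, -0.2213, 0.0413]
tool_rot: [3.141, 0.001, 1.749]
contact_force: [-0.9, 0.1, -0.8]
finger_gap: 0.0204
finger_force: 98.2
[ 0.62104508 -0.22127011  0.04127396] [3.14050976e+00 8.99784249e-04 1.74939045e+00]
TCP rel -0.0006024662556575389 -0.16171930115904437
blue x [-0.0125  0.0448] y [-0.0205  0.0284] z 0.0285
side -0.075 11 x [-0.0087 -0.0069 -0.0027] ztop 0.0054
side -0.065 14 x [-0.0058 -0.0033  0.0009] ztop 0.0035
blue x [-0.0219  0.0368] y [-0.0284  0.025 ] z 0.0281
```

View pics/s4c.png

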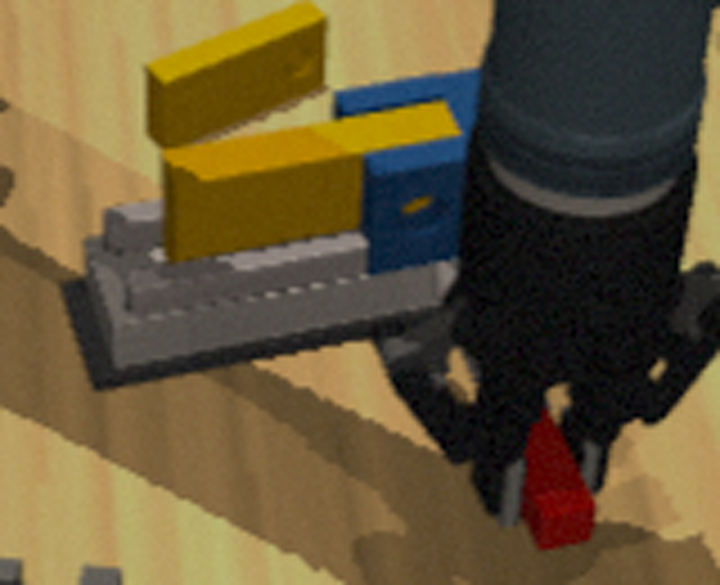

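The crop shows the handle gripped squarely at (560,510) and the ear hole at (417,205) still clear, with the tip hidden by the arm. I'll raise 1.5 mm and advance slowly, watching force.

```bash
python3 -m crank '[[[0.0005,0,0.002,0],[-0.0018,0.0098,0,0],[-0.0018,0.0098,0,0],[-0.0009,0.0049,0,0]]]';python3 -m crank '[[[-0.0009,0.0049,0,0],[-0.0009,0.0049,0,0]]]'
```

```text
t: 12.08
position: [0.6169, -0.1948, 0.0428]
tool_rot: [3.141, -0.0, 1.751]
contact_force: [0.9, -0.0, -1.5]
finger_gap: 0.0204
finger_force: 98.2
t: 12.32
position: [0.6151, -0.1868, 0.0431]
tool_rot: [3.141, 0.001, 1.749]
contact_force: [-1.0, -0.3, -2.1]
finger_gap: 0.0204
finger_force: 98.2
```

```bash
python3 -m crank '[[[-0.0009,0.0049,0,0],[-0.0009,0.0049,0,0]]]'
```

```text
t: 12.58
position: [0.6133, -0.1771, 0.0432]
tool_rot: [3.141, 0.001, 1.749]
contact_force: [-0.7, 0.2, -1.9]
finger_gap: 0.0204
finger_force: 98.2
```

```bash
python3 -m crank '[[[-0.0009,0.0049,0,0],[-0.0009,0.0049,0,0]]]'
```

```text
t: 12.82
position: [0.6115, -0.1672, 0.0431]
tool_rot: [3.141, 0.001, 1.749]
contact_force: [0.8, -0.1, -1.3]
finger_gap: 0.0206
finger_force: 98.2
```

```bash
python3 -m crank '[[[-0.0009,0.0049,0,0],[-0.0009,0.0049,0,0]]]'
```

```text
t: 13.08
position: [0.6097, -0.1573, 0.0431]
tool_rot: [3.141, 0.001, 1.749]
contact_force: [0.9, -0.2, -1.8]
finger_gap: 0.0202
finger_force: 98.2
```

```bash
python3 -m crank '[[[-0.0009,0.0049,0,0],[-0.0009,0.0049,0,0]]]'
```

```text
t: 13.32
position: [0.6079, -0.1475, 0.0431]
tool_rot: [3.141, 0.001, 1.749]
contact_force: [-0.2, 0.6, -2.8]
finger_gap: 0.0206
finger_force: 98.2
```

```bash
python3 -m crank '[[[-0.0009,0.0049,0,0],[-0.0009,0.0049,0,0]]]'
```

```text
t: 13.58
position: [0.6061, -0.1378, 0.0431]
tool_rot: [3.141, 0.001, 1.749]
contact_force: [0.4, 0.2, -2.0]
finger_gap: 0.0206
finger_force: 98.2
```

```bash
python3 -m crank '[[[-0.0009,0.0049,0,0],[-0.0009,0.0049,0,0]]]'
```

```text
t: 13.82
position: [0.6043, -0.128, 0.0431]
tool_rot: [3.141, 0.001, 1.749]
contact_force: [-0.1, -0.2, -0.5]
finger_gap: 0.0208
finger_force: 98.2
```

```bash
python3 -m crank '[[[-0.0009,0.0049,0,0],[-0.0004,0.0025,0,0]]]'
```

```text
t: 14.08
position: [0.603, -0.1203, 0.0431]
tool_rot: [3.141, 0.001, 1.75]
contact_force: [0.6, 0.6, -1.4]
finger_gap: 0.0207
finger_force: 98.2
```

```bash
python3 -m crank '[[[-0.0004,0.002,0,0],[-0.0002,0.001,0,0]]]'
```

```text
t: 14.32
position: [0.6024, -0.1179, 0.0431]
tool_rot: [3.141, 0.001, 1.749]
contact_force: [0.2, -0.1, -1.1]
finger_gap: 0.0209
finger_force: 98.2
```

```bash
python3 -m crank '[[[-0.0002,0.001,0,0],[-0.0002,0.001,0,0]]]'
```

```text
t: 14.58
position: [0.602, -0.1161, 0.0431]
tool_rot: [3.141, 0.001, 1.749]
contact_force: [-0.9, -1.2, -1.6]
finger_gap: 0.0207
finger_force: 98.2
```

```bash
python3 -m crank '[[[-0.0002,0.001,0,0],[0,0,0,0]]]'
```

```text
t: 14.82
position: [0.602, -0.1161, 0.0432]
tool_rot: [3.14, 0.003, 1.748]
contact_force: [1.3, -2.5, -2.6]
finger_gap: 0.0205
finger_force: 98.1
```

```bash
python3 -m crank '[[[-0.0002,0.0015,0,0],[0,0,0,0]]]'
```

```text
t: 15.08
position: [0.602, -0.1162, 0.0433]
tool_rot: [3.14, 0.005, 1.748]
contact_force: [2.0, -5.6, -4.9]
finger_gap: 0.0208
finger_force: 97.9
```

```bash
python3 -m crank '[[[-0.0002,0.0015,0,0],[0,0,0,0]]]'
```

```text
t: 15.32
position: [0.6021, -0.1162, 0.0434]
tool_rot: [3.139, 0.008, 1.747]
contact_force: [2.3, -5.8, -6.3]
finger_gap: 0.0203
finger_force: 97.9
```

The collar stopped at handle-to-bore of about 60 mm with the force rising, so it is home. I'll relax the push, release and rise.

```bash
python3 -m crank '[[[0.0004,-0.0035,0,0],[0,0,0,0]]]'; python3 -m crank '[[[0,0,0,0],[0,0,0,0],[0,0,0,0],[0,0,0,0],[0,0,0,0]]]' 1 100; python3 -m crank '[[[0,0,0.02,0],[0,0,0.04,0],[0,0,0.06,0],[0,-0.05,0.03,0],[-0.05,-0.06,0,0],[-0.06,-0.06,0,0],[-0.06,-0.06,0,0],[0,0,0,0]]]'
python3 - <<'E'
from h import *
cx=np.array([np.cos(np.radians(10.2)),np.sin(np.radians(10.2)),0]);cy=np.array([-cx[1],cx[0],0]);B=np.array([.593,-.062,.062])
for cam in('top','side'):
    im,d=snap(cam,cam+'5');P=cloud(cam,d)-B;M=masks(im)
    k=M['red']&(P[...,2]<.03)&(P[...,2]>-.03)&(abs(P[...,0])<.12)&(P[...,1]>-.15)&(P[...,1]<0)
    p=P[k];print(cam,k.sum(),'y',np.percentile(p@cy,[2,98]).round(4),'x',np.percentile(p@cx,[2,98]).round(4),'z',np.percentile(p[:,2],[2,50,98]).round(4))
    if cam=='side': cv2.imwrite('pics/s5c.png',cv2.resize(im[180:320,270:440],None,fx=4,fy=4,interpolation=cv2.INTER_CUBIC)[:,:,::-1])
E
```

```text
t: 15.58
position: [0.6019, -0.1161, 0.0433]
tool_rot: [3.141, 0.002, 1.749]
contact_force: [0.9, -3.5, -1.8]
finger_gap: 0.0206
finger_force: 98.1
t: 16.2
position: [0.6019, -0.1152, 0.0431]
tool_rot: [3.141, 0.001, 1.749]
contact_force: [0.5, 0.4, 0.1]
finger_gap: 0.0854
finger_force: 0.0
t: 17.2
position: [0.4675, -0.3083, 0.1951]
tool_rot: [3.14, 0.003, 1.735]
contact_force: [0.5, 0.7, -0.4]
finger_gap: 0.0856
finger_force: 0.0
top 205 y [-0.0813 -0.0343] x [-0.0111  0.0097] z [-0.001   0.0087  0.0138]
side 400 y [-0.0874 -0.0346] x [-0.0118  0.0108] z [-0.0088  0.0076  0.0119]
```

View pics/s5c.png

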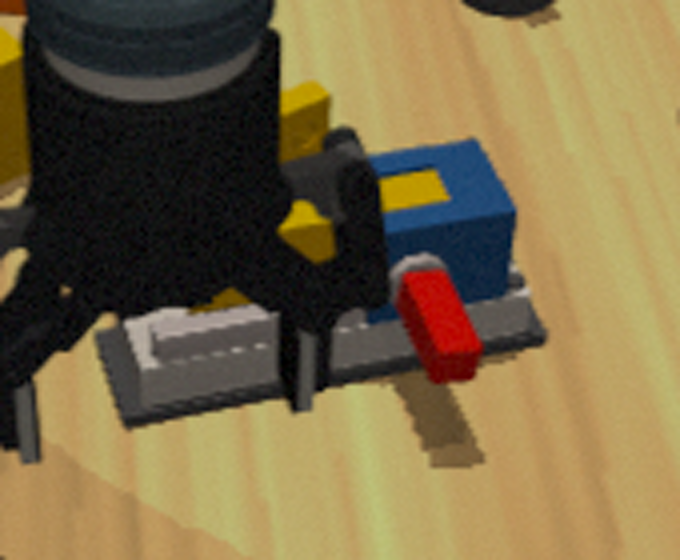

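The crop shows the collar at (415,265) against the ear, the handle at (440,320) straight out, and the link deep in the clevis. The handle spans -87 to -35 mm from the bore, which is where it should be when home. The gripper is clear, so I'm handing in.

```bash
python3 -c "
from cell import robot
print(robot.sign_off())"
```

```text
the job is handed in; nothing more can be done
None
```

The link is slid home, the pin is through clevis and link with its collar against the ear, and the gripper is released and clear. I handed the job in at about 17 s without going near the dial gauge; the sign-off gave no verdict.

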